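# Set the spice shakers out on their coasters

## Task

Pull the four spice shakers one at a time up out of the spring clip strip and stand each upright on the coaster of the same colour as its cap, flat on the coaster's floor inside the rim. Set them down gently without dropping or tipping any over, let go of them all, and leave the mug and the honey jar where they are.

Things in the scene. Friction and masses are not known exactly. Their poses are not given: they have to be found in the camera images.
- shaker_red: White spice shaker, red cap and band, 95 mm tall, 38 mm across (foot 44 mm, tapering till 18 mm up), 0.1-0.21 kg. Origin: centre of underside, z up. Starts in a slot of a fixed grey clip strip (58x296 mm, slots 72 mm apart along the shaker's y), underside at 6 mm; two sprung leaves (28 mm high) hook its foot: pull straight up, 10-15 N, free after 20 mm. Grip over 35 mm up, along its x.
- shaker_yellow: White spice shaker, yellow cap and band, 95 mm tall, 38 mm across (foot 44 mm, tapering till 18 mm up), 0.1-0.21 kg. Origin: centre of underside, z up. Starts in a slot of a fixed grey clip strip (58x296 mm, slots 72 mm apart along the shaker's y), underside at 6 mm; two sprung leaves (28 mm high) hook its foot: pull straight up, 10-15 N, free after 20 mm. Grip over 35 mm up, along its x.
- shaker_green: White spice shaker, green cap and band, 95 mm tall, 38 mm across (foot 44 mm, tapering till 18 mm up), 0.1-0.21 kg. Origin: centre of underside, z up. Starts in a slot of a fixed grey clip strip (58x296 mm, slots 72 mm apart along the shaker's y), underside at 6 mm; two sprung leaves (28 mm high) hook its foot: pull straight up, 10-15 N, free after 20 mm. Grip over 35 mm up, along its x.
- shaker_blue: White spice shaker, blue cap and band, 95 mm tall, 38 mm across (foot 44 mm, tapering till 18 mm up), 0.1-0.21 kg. Origin: centre of underside, z up. Starts in a slot of a fixed grey clip strip (58x296 mm, slots 72 mm apart along the shaker's y), underside at 6 mm; two sprung leaves (28 mm high) hook its foot: pull straight up, 10-15 N, free after 20 mm. Grip over 35 mm up, along its x.
- coaster_red: Round red coaster fixed to the table, 74 mm across, with a raised rim 4 mm wide and 9 mm high; its floor inside the rim is 66 mm across and 4 mm above the table. Origin: centre of its underside, on the table. The place for the red-capped shaker. Coasters are at least 105 mm apart, centre to centre.
- coaster_yellow: Round yellow coaster fixed to the table, 74 mm across, with a raised rim 4 mm wide and 9 mm high; its floor inside the rim is 66 mm across and 4 mm above the table. Origin: centre of its underside, on the table. The place for the yellow-capped shaker. Coasters are at least 105 mm apart, centre to centre.
- coaster_green: Round green coaster fixed to the table, 74 mm across, with a raised rim 4 mm wide and 9 mm high; its floor inside the rim is 66 mm across and 4 mm above the table. Origin: centre of its underside, on the table. The place for the green-capped shaker. Coasters are at least 105 mm apart, centre to centre.
- coaster_blue: Round blue coaster fixed to the table, 74 mm across, with a raised rim 4 mm wide and 9 mm high; its floor inside the rim is 66 mm across and 4 mm above the table. Origin: centre of its underside, on the table. The place for the blue-capped shaker. Coasters are at least 105 mm apart, centre to centre.
- mug: Dark grey ceramic mug, a bystander standing loose on the table left of the strip: 80 mm across, 92 mm tall, handle to its +y side. Origin: centre of its underside.
- honey_jar: Amber glass jar with a brass-coloured lid, a bystander standing loose on the table right of the strip: 70 mm across, 100 mm tall. Origin: centre of its underside.

How it is judged:
By the outcome, as a careful person would: the job done as asked, in the order asked, and still so for the second after the job is handed in, with the robot touching nothing.
It also fails if it takes over 115 s, if anything falls off the work surface, if the arm or the gripper's body presses on something with over 40 N, if the wrist force passes 120 N, or if a joint passes its speed limit or range.

## Robot

A 6-joint arm with a two-finger parallel gripper is mounted at the origin on the work surface. World frame = base frame: x ahead of the robot, y to its left, z up, the work surface at z = 0. Lengths are in m, angles in rad, forces in N, time in s.
With the tool pointing down it reaches from about 0.35 to 0.775 m from the base axis. Payload 5.5 kg.
Tool frame: the origin (TCP) lies at the very end of the fingers, on their centre line; the grasp point (between the pads) lies env.hold_point_z behind it (env.hold_point_z is the distance from the TCP to the grasp point, in m); z points along the fingers, y is the line along which they close (so a half turn about z gives the same grasp; the last joint's range is limited). The gripper opens to 85 mm and grips with 20 to 120 N. Pads are 22 mm wide; open, the fingers measure 114 mm over their backs; the gripper's body (76 mm by 85 mm) begins 54 mm behind the grasp point. The pads swing forward as they close: fully open they stand 13 mm farther back than shut.
Start: joints at [-0.14, 0.313, 0.046, 1.304, 0, 1.431], TCP at [0.575, -0, 0.231] pointing down, gripper open.
Joint ranges: [-2.76, 2.76], [-0.86, 1.69], [-1.03, 1.26], [-2.2, 2.34], [-1.47, 1.5], [-3.14, 3.14]. Speed limits (rad/s): [2.57, 2.57, 3.14, 3.14, 3.14, 3.14].

## Interface

Orientations are given as a unit quaternion [w, x, y, z].
In Python, from workcell import env gives the robot as it stands.
- The arm moves only by the tool carry_out, never from a script. Its argument "steps" is a list of rows, each a list of 3 entries, a list of its own where there are three numbers: the turn, a rotation vector about the tool's x, y, z in degrees, then the shift along the tool's x, y, z in cm, then the closure in counts, from 0 (fully open) to 255 (shut). A call has exactly 8 rows; each row is the pose to reach, as a shift and turn from the pose commanded when the call began, along the tool's axes at that moment; what a row does not reach only later rows make up. A row lasts 1/8 s, in which the tool goes at most 62.5 mm and 10.7 degrees, less where a joint would pass 70% of its speed; a pose out of reach is approached as far as the arm can. A call with a gripper value outside its range is refused whole. The fingers move at their own pace and stop on an object; "force" is the grip in N (left out, the last holds). Time passes only in rows, so rows that repeat a pose let the fingers close, or fill a call up. It gives the time, the measured TCP pose, the force, the opening and the grip force at its end, in the units of the state.
- env.get_state(): the state, without advancing time (a new reading comes with each control period).
- env.read_camera(name): name is "scene" or "side" or "wrist"; returns (picture, depth): 384x512x3 uint8, red, green, blue; 384x512 float32, m along the optical axis (not along the pixel's ray), 0 where there is no reading.
- env.get_calibration(name): a dict with "fx", "fy", "cx", "cy" (pixels), "origin" and "orientation" of the camera in the world. Camera axes: x right, y up, looking along -z (the intrinsics and any distortion apply to the point x, -y, -z); pixel columns grow to the right and rows downward; lengths in m; the calibration is good to about 2 mm. A picture is of the moment at which its call begins: read the wrist's pose just before it. get_calibration takes no time and is no camera call; for the wrist camera it gives the pose at the moment of the call.
- env.hand_in(): hands the job in; it is judged then, once.
The state is a dict: "clock": time; "joint_pos": joint angles; "qvel": joint speeds; "tau": joint torques, N m; "tcp_pos": TCP position; "orientation": TCP orientation; "wrist_force": force on the tool from outside, world axes, zero at the start; "ft_torque": the same for the moment, N m; "finger_gap": finger opening in m; "grip_force": force on a finger pad.
Only numpy, scipy, OpenCV 4.12 (cv2) and the standard library are available. Lean on these libraries where they do the work, as an engineer would, in place of code of your own. Each camera call takes 0.05 s, during which the arm holds its last target. There are 200 camera calls.

## Working session

There is one attempt and no reset: what is moved stays moved. The work goes in short steps, Python scripts to look and compute and a tool call to move; the robot and the scene stay as the last step left them, time stands still between calls to the robot, and variables do not carry over. Pictures are saved under pics/ and viewed, at most 14 in all, crops included, and the job is handed in when it is done.

Besides the shell and the picture viewer there is one more tool, called after "Request:" as name(argument=value, ...) on one line, values as JSON. carry_out: Moves the arm, as the interface text tells. Its arguments: {"type":"object","properties":{"steps":{"type":"array","items":{"type":"array"}},"force":{"type":"number"}},"required":["steps"]}

```bash
mkdir -p pics; ls
python3 - <<'E'
from workcell import env
import cv2,numpy as np
print(env.get_state(), env.hold_point_z)
for n in("scene","side","wrist"):
    print(n,env.get_calibration(n))
    p,d=env.read_camera(n); np.savez(f"{n}0.npz",p=p,d=d); cv2.imwrite(f"pics/{n}0.png",p[:,:,::-1])
a=np.vstack([cv2.imread(f"pics/{n}0.png") for n in("scene","side")])
cv2.imwrite("pics/a.png",cv2.resize(a,None,fx=.78,fy=.78))
E
```

```text
pics
{'clock': 0.0, 'joint_pos': array([-1.39599995e-01,  3.14004575e-01,  4.49703209e-02,  1.30355776e+00,
        1.92090342e-05,  1.43124219e+00]), 'qvel': array([-3.71268630e-04, -4.06208511e-04, -8.82947517e-04, -5.57712985e-04,
       -8.64150148e-05, -7.57231920e-04]), 'tau': array([-2.90074182e-03, -4.80629075e+01,  2.98531097e+01,  1.95313990e-02,
       -3.83516899e-04, -4.27451073e-05]), 'tcp_pos': array([5.74503940e-01, 6.59010876e-05, 2.30402926e-01]), 'orientation': array([-7.22803261e-04,  7.07122716e-01,  7.07090276e-01, -5.32700567e-04]), 'wrist_force': array([-0.26249246, -0.1715486 , -0.98974528]), 'ft_torque': array([ 0.05385991,  0.04108845, -0.01325159]), 'grip_force': 0.0, 'finger_gap': 0.08519081374926751} 0.0187
scene {'fx': 347.3715172720813, 'fy': 347.3715172720813, 'cx': 253.67869193334187, 'cy': 185.03776510932323, 'origin': array([0.99060686, 0.282608  , 0.735408  ]), 'orientation': array([0.44941668, 0.15159777, 0.27586313, 0.83602769])}
side {'fx': 384.5308778083967, 'fy': 384.5308778083967, 'cx': 256.5491325309259, 'cy': 193.1715839402845, 'origin': array([0.41461847, 0.54837386, 0.69967533]), 'orientation': array([-0.08561453, -0.03863315,  0.35661546,  0.92951764])}
wrist {'fx': 320.3484315785423, 'fy': 320.3484315785423, 'cx': 256.51473925161014, 'cy': 187.65937809221361, 'origin': array([0.57341963, 0.07483687, 0.37340621]), 'orientation': array([ 9.88856979e-01, -1.48864095e-01,  1.15248324e-03,  1.70173790e-04])}
```

View pics/a.png

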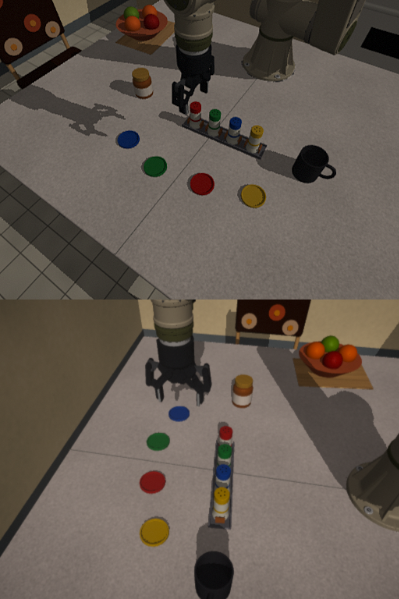

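The top half (scene view) shows the caps red, green, blue and yellow along the strip from (195,107) to (257,131), with coasters at blue (128,139), green (155,166), red (202,183) and yellow (253,195). The mug is at (312,163) and the jar at (142,83). The side view below agrees with this.

```bash
cat > h.py <<'E'
from workcell import env
import cv2,numpy as np
from scipy.spatial.transform import Rotation as R
RNG={'red':[(0,6),(172,180)],'yellow':[(18,32)],'green':[(50,88)],'blue':[(100,125)]}
def rot(q): return R.from_quat(np.roll(q,-1))
def world(d,c):
    v,u=np.mgrid[:384,:512]
    P=np.dstack([(u-c['cx'])/c['fx']*d,-(v-c['cy'])/c['fy']*d,-d])
    return P@rot(c['orientation']).as_matrix().T+c['origin']
def plane(uv,z,c):
    r=rot(c['orientation']).apply(np.c_[(uv[:,0]-c['cx'])/c['fx'],-(uv[:,1]-c['cy'])/c['fy'],-np.ones(len(uv))])
    return (c['origin']+r*((z-c['origin'][2])/r[:,2])[:,None])[:,:2]
def mask(p,col):
    h=cv2.cvtColor(p,cv2.COLOR_RGB2HSV)
    m=sum(cv2.inRange(h,(a,110,50),(b,255,255)) for a,b in RNG[col])
    return m>0
def measure(p,d,c,ctr=(.55,0)):
    W=world(d,c); ok=(d>0)&(np.hypot(W[...,0]-.55,W[...,1])<.36)
    out={}
    for col in RNG:
        m=mask(p,col)&ok
        lo=(m&(W[...,2]<.02)).astype(np.uint8); hi=(m&(W[...,2]>.06)&(W[...,2]<.12)).astype(np.uint8)
        for k,mm in(('coaster',lo),('cap',hi)):
            n,l,s,_=cv2.connectedComponentsWithStats(mm)
            if n<2: continue
            i=1+s[1:,4].argmax(); mm=l==i
            if s[i,4]<40: continue
            if k=='coaster':
                cs,_=cv2.findContours(mm.astype(np.uint8),0,2); uv=cs[0][:,0].astype(float)
                (x,y),r=cv2.minEnclosingCircle(plane(uv,.007,c).astype(np.float32)); out[k,col]=(x,y,r,s[i,4])
            else:
                Q=W[mm]; zt=np.percentile(Q[:,2],97); T=Q[Q[:,2]>zt-.006]
                (x,y),r=cv2.minEnclosingCircle(T[:,:2].astype(np.float32)); out[k,col]=(x,y,r,zt,len(T))
    return out
E
python3 - <<'E'
from h import *
np.set_printoptions(precision=4,suppress=True)
for n in("scene","side","wrist"):
    z=np.load(n+"0.npz"); o=measure(z['p'],z['d'],env.get_calibration(n))
    print(n)
    for k in sorted(o): print(k,np.array(o[k]))
    caps=np.array([o['cap',c][:2] for c in RNG if ('cap',c) in o])
    if len(caps)>2:
        u=np.linalg.svd(caps-caps.mean(0))[2][0]; print('dir',u,np.degrees(np.arctan2(u[1],u[0])), np.sort((caps-caps.mean(0))@u))
    W=world(z['d'],env.get_calibration(n)); 
    for nm,(ctr) in {'pos y':1,'neg y':-1}.items():
        q=(W[...,2]>.085)&(W[...,2]<.12)&(W[...,1]*ctr>.14)&(abs(W[...,0]-.5)<.2)&(abs(W[...,1])<.3); 
        if q.sum()>20: print(nm,np.percentile(W[q],[2,50,98],axis=0))
E
```

```text
scene
('cap', 'blue') [  0.4516   0.0745   0.0193   0.1017 130.    ]
('cap', 'green') [  0.4577   0.0023   0.0188   0.1025 103.    ]
('cap', 'red') [  0.4669  -0.0705   0.0196   0.1018 123.    ]
('cap', 'yellow') [  0.4394  -0.3264   0.0307   0.1008 190.    ]
('coaster', 'blue') [  0.6466  -0.2218   0.039  472.    ]
('coaster', 'green') [  0.681   -0.0784   0.0382 501.    ]
('coaster', 'red') [  0.652    0.0788   0.0381 660.    ]
('coaster', 'yellow') [  0.602    0.2254   0.038  750.    ]
dir [0.04   0.9992] 87.70537884241801 [-0.2467  0.01    0.0824  0.1543]
pos y [[0.4111 0.141  0.0855]
 [0.4515 0.1559 0.0968]
 [0.4668 0.2989 0.1021]]
side
('cap', 'blue') [  0.4517   0.0742   0.0188   0.102  236.    ]
('cap', 'green') [  0.458    0.0026   0.0187   0.1021 193.    ]
('cap', 'red') [  0.4637  -0.0678   0.0189   0.1018 168.    ]
('cap', 'yellow') [  0.4463   0.1458   0.0194   0.1021 284.    ]
('coaster', 'blue') [  0.6441  -0.2219   0.0391 392.    ]
('coaster', 'green') [  0.6798  -0.0781   0.0378 487.    ]
('coaster', 'red') [  0.6496   0.0789   0.0396 754.    ]
('coaster', 'yellow') [   0.6007    0.2264    0.039  1103.    ]
dir [-0.0817  0.9967] 94.68882485342401 [-0.1069 -0.0362  0.0357  0.1074]
pos y [[0.4108 0.1406 0.0859]
 [0.4432 0.1598 0.0961]
 [0.4636 0.2983 0.1022]]
neg y [[ 0.4252 -0.2999  0.0858]
 [ 0.4364 -0.2988  0.0929]
 [ 0.4462 -0.296   0.0995]]
wrist
('cap', 'blue') [   0.4513    0.0731    0.0188    0.1027 1648.    ]
('cap', 'green') [   0.4573    0.0018    0.0189    0.1027 1306.    ]
('cap', 'red') [  0.4632  -0.0681   0.0187   0.1025 593.    ]
('cap', 'yellow') [  0.4455   0.1391   0.0177   0.1027 744.    ]
('coaster', 'blue') [   0.6448   -0.223     0.039  2004.    ]
('coaster', 'green') [   0.6788   -0.0799    0.0377 2574.    ]
('coaster', 'red') [   0.6501    0.0779    0.037  3748.    ]
dir [-0.0849  0.9964] 94.86901779308394 [-0.105  -0.0348  0.0367  0.1031]
```

View pics/wrist0.png

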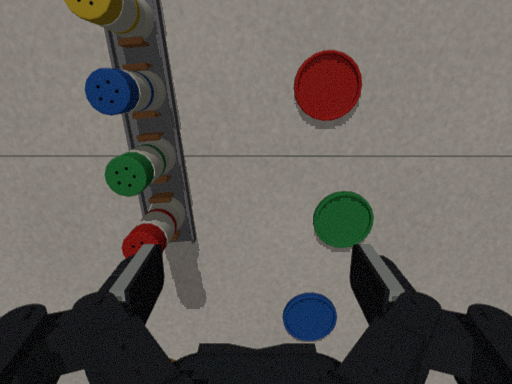

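The wrist picture shows the caps at about yellow (95,5), blue (112,91), green (130,173) and red (145,240). The coasters are at red (328,86), green (343,220) and blue (309,316). The orange leaves lie between the shakers along the strip, so gripping across the strip is clear. I'll start with red.

Request:
carry_out(steps=[[[0,0,-1],[-1,-2,1],0],[[0,0,-2],[-3,-4.5,3],0],[[0,0,-4],[-5,-8,5.5],0],[[0,0,-4.75],[-6.4,-10.3,7.5],0],[[0,0,-4.75],[-6.85,-11.1,8.5],0],[[0,0,-4.75],[-6.85,-11.1,9],0],[[0,0,-4.75],[-6.85,-11.1,9],0],[[0,0,-4.75],[-6.85,-11.1,9],0]], force=60)

```text
clock: 1.15
tcp_pos: [0.4653, -0.0684, 0.1419]
orientation: [0.001, 0.677, 0.736, 0.0]
wrist_force: [-0.5, -0.4, -0.3]
finger_gap: 0.0853
grip_force: 0.0
```

```bash
cat >> h.py <<'E'
CAP={'red':(.4637,-.0685),'green':(.4577,.0023),'blue':(.4515,.0740),'yellow':(.446,.1455)}
COA={'red':(.651,.0785),'green':(.680,-.0788),'blue':(.645,-.2222),'yellow':(.6015,.226)}
def rel(x,y,z,yaw=4.75):
    s=env.get_state(); q=rot(s['orientation'])
    T=R.from_euler('z',yaw,degrees=True)*R.from_quat([.70710678,.70710678,0,0])
    print('t',s['clock'],'tcp',s['tcp_pos'].round(4),'gap',round(s['finger_gap'],4),'F',s['wrist_force'].round(1))
    print('turn',(q.inv()*T).as_rotvec(degrees=True).round(2),'shift',(100*q.inv().apply(np.array([x,y,z])-s['tcp_pos'])).round(2))
E
python3 - <<'E'
from h import *
o=env.read_camera('wrist'); cv2.imwrite('pics/w1.png',o[0][:,:,::-1])
rel(*CAP['red'],.043)
m=measure(*o,env.get_calibration('wrist'))
for k in m: print(k,np.round(m[k],4))
E
```

```text
t 1.2 tcp [ 0.4651 -0.0684  0.1419] gap 0.0854 F [ 0.3  0.5 -0.1]
turn [0.07 0.03 0.04] shift [ 0.   -0.15  9.89]
('coaster', 'red') [6.361e-01 6.400e-02 3.260e-02 2.846e+03]
('cap', 'red') [ 4.629e-01 -7.020e-02  1.890e-02  1.023e-01  2.631e+03]
('coaster', 'green') [ 6.775e-01 -7.990e-02  3.890e-02  3.983e+03]
('cap', 'green') [4.569e-01 1.200e-03 1.880e-02 1.024e-01 3.486e+03]
```

View pics/w1.png

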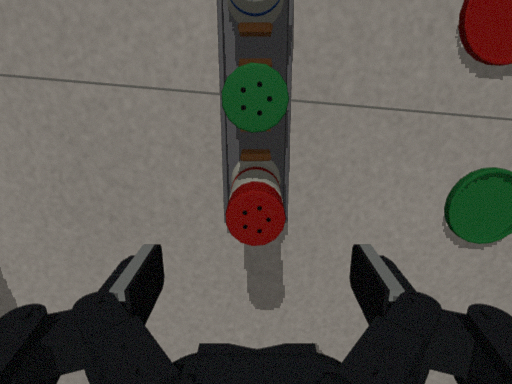

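The red cap is centred at (256,213) midway between the pads (160 and 353), and the strip runs vertically in the picture. The alignment is good, so I'll go straight down.

Request:
carry_out(steps=[[[0,0,0],[0,-0.1,1],0],[[0,0,0],[0,-0.1,3],0],[[0,0,0],[0,-0.1,5],0],[[0,0,0],[0,-0.1,7],0],[[0,0,0],[0,-0.1,8.5],0],[[0,0,0],[0,-0.1,9.5],0],[[0,0,0],[0,-0.1,9.8],0],[[0,0,0],[0,-0.1,9.8],0]])

```text
clock: 2.2
tcp_pos: [0.4632, -0.0686, 0.0434]
orientation: [0.0, 0.677, 0.736, 0.0]
wrist_force: [0.7, 0.1, 1.7]
finger_gap: 0.0851
grip_force: 0.0
```

Request:
carry_out(steps=[[[0,0,0],[0,0,0],80],[[0,0,0],[0,0,0],160],[[0,0,0],[0,0,0],200],[[0,0,0],[0,0,0],220],[[0,0,0],[0,0,0],230],[[0,0,0],[0,0,0],230],[[0,0,0],[0,0,0],230],[[0,0,0],[0,0,0],230]], force=60)

```text
clock: 3.2
tcp_pos: [0.4635, -0.0688, 0.0439]
orientation: [0.001, 0.677, 0.736, 0.0]
wrist_force: [-0.7, 0.1, 4.9]
finger_gap: 0.0366
grip_force: 58.8
```

Request:
carry_out(steps=[[[0,0,0],[0,0,-0.3],230],[[0,0,0],[0,0,-0.7],230],[[0,0,0],[0,0,-1.2],230],[[0,0,0],[0,0,-1.7],230],[[0,0,0],[0,0,-2.2],230],[[0,0,0],[0,0,-2.7],230],[[0,0,0],[0,0,-3.3],230],[[0,0,0],[0,0,-4],230]])

```text
clock: 4.2
tcp_pos: [0.4631, -0.0687, 0.0839]
orientation: [0.0, 0.677, 0.736, 0.0]
wrist_force: [-0.1, -0.7, -1.9]
finger_gap: 0.0372
grip_force: 60.5
```

Request:
carry_out(steps=[[[0,0,0],[0,0,-1],230],[[0,0,0],[0,0,-2.5],230],[[0,0,0],[0,0,-4],230],[[0,0,0],[0,0,-5.5],230],[[0,0,0],[0,0,-6.5],230],[[0,0,0],[0,0,-7],230],[[0,0,0],[0,0,-7],230],[[0,0,0],[0,0,-7],230]])

```text
clock: 5.2
tcp_pos: [0.4627, -0.0685, 0.1528]
orientation: [-0.0, 0.677, 0.736, -0.0]
wrist_force: [-0.5, 0.7, -2.2]
finger_gap: 0.037
grip_force: 60.5
```

Run:
```python
from h import *
o=env.read_camera('side'); cv2.imwrite('pics/s2.png',o[0][:,:,::-1])
rel(*COA['red'],.16)
c=env.get_calibration('side'); m=measure(*o,c); print(m.get(('coaster','red')))
```

```text
t 5.25 tcp [ 0.4626 -0.0685  0.1527] gap 0.0369 F [-0.2 -0.3 -2.5]
turn [-0.06 -0.02  0.  ] shift [13.09 19.99 -0.74]
(0.6502538919448853, 0.07923924177885056, 0.03957143798470497, np.int32(757))
```

View pics/s2.png

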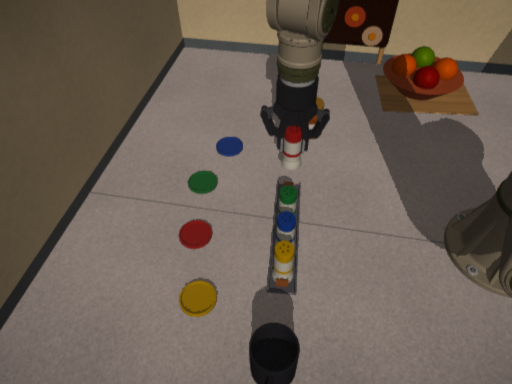

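Red is held upright at (292,147), clear of the strip. I'll carry it to the red coaster.

Request:
carry_out(steps=[[[0,0,0],[1,1.5,0],230],[[0,0,0],[3,4.5,0],230],[[0,0,0],[5.5,8.5,0],230],[[0,0,0],[8,12.5,0],230],[[0,0,0],[10.5,16,0],230],[[0,0,0],[12,18.5,0],230],[[0,0,0],[12.9,19.7,0],230],[[0,0,0],[13.1,20,0],230]])

```text
clock: 6.25
tcp_pos: [0.6523, 0.0802, 0.1522]
orientation: [-0.0, 0.677, 0.736, -0.0]
wrist_force: [0.1, -0.8, -1.6]
finger_gap: 0.0366
grip_force: 60.5
```

Request:
carry_out(steps=[[[0,0,0],[0,0,0],230],[[0,0,0],[0,0,1.5],230],[[0,0,0],[0,0,3.5],230],[[0,0,0],[0,0,5.5],230],[[0,0,0],[0,0,7.5],230],[[0,0,0],[0,0,8.7],230],[[0,0,0],[0,0,9],230],[[0,0,0],[0,0,9],230]])

```text
clock: 7.25
tcp_pos: [0.6517, 0.0783, 0.0636]
orientation: [0.0, 0.677, 0.736, 0.0]
wrist_force: [0.4, -0.1, -0.7]
finger_gap: 0.037
grip_force: 60.5
```

Run:
```python
from h import *
o=env.read_camera('side'); cv2.imwrite('pics/s3.png',cv2.resize(o[0][150:310,100:300,::-1],None,fx=3,fy=3))
rel(*COA['red'],.045)
c=env.get_calibration('side'); m=measure(*o,c); print(m.get(('cap','red')))
```

```text
t 7.3 tcp [0.652  0.0784 0.064 ] gap 0.0371 F [-0.   0.3 -0.9]
turn [ 0.07  0.01 -0.01] shift [ 0.02 -0.1   1.9 ]
(0.648957371711731, 0.08623558282852173, 0.01878730021417141, np.float64(0.11989711576234183), 68)
```

View pics/s3.png

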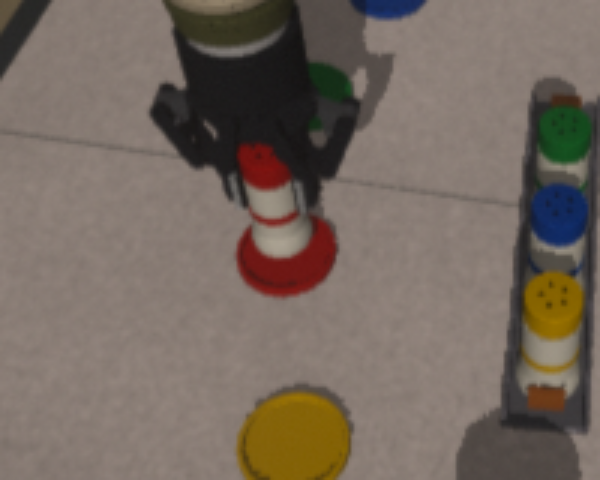

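The red shaker hangs upright over the red coaster at (285,240). I'll lower it gently.

Request:
carry_out(steps=[[[0,0,0],[0,0,0.5],230],[[0,0,0],[0,0,1],230],[[0,0,0],[0,0,1.4],230],[[0,0,0],[0,0,1.7],230],[[0,0,0],[0,0,1.9],230],[[0,0,0],[0,0,2],230],[[0,0,0],[0,0,2.05],230],[[0,0,0],[0,0,2.1],230]])

```text
clock: 8.3
tcp_pos: [0.6516, 0.0785, 0.0424]
orientation: [0.0, 0.677, 0.736, 0.0]
wrist_force: [0.1, -0.4, -1.7]
finger_gap: 0.0369
grip_force: 60.5
```

Request:
carry_out(steps=[[[0,0,0],[0,0,0.03],230],[[0,0,0],[0,0,0.06],230],[[0,0,0],[0,0,0.1],230],[[0,0,0],[0,0,0.1],230],[[0,0,0],[0,0,0.1],230],[[0,0,0],[0,0,0.1],230],[[0,0,0],[0,0,0.1],230],[[0,0,0],[0,0,0.1],230]])

```text
clock: 9.3
tcp_pos: [0.6516, 0.0785, 0.0419]
orientation: [0.0, 0.677, 0.736, 0.0]
wrist_force: [-2.3, -0.8, 6.4]
finger_gap: 0.0368
grip_force: 61.2
```

Contact has been made, so I'll open and rise.

Request:
carry_out(steps=[[[0,0,0],[0,0,0],120],[[0,0,0],[0,0,0],60],[[0,0,0],[0,0,0],0],[[0,0,0],[0,0,0],0],[[0,0,0],[0,0,0],0],[[0,0,0],[0,0,0],0],[[0,0,0],[0,0,0],0],[[0,0,0],[0,0,0],0]])

```text
clock: 10.3
tcp_pos: [0.6515, 0.0785, 0.0413]
orientation: [0.0, 0.677, 0.736, 0.0]
wrist_force: [-0.5, -0.5, 0.5]
finger_gap: 0.085
grip_force: 0.0
```

Request:
carry_out(steps=[[[0,0,0],[0,0,-1],0],[[0,0,0],[0,0,-2.5],0],[[0,0,0],[0,0,-4.5],0],[[0,0,0],[0,0,-6.5],0],[[0,0,0],[0,0,-8.5],0],[[0,0,0],[0,0,-10],0],[[0,0,0],[0,0,-10],0],[[0,0,0],[0,0,-10],0]])

```text
clock: 11.3
tcp_pos: [0.6512, 0.0785, 0.1408]
orientation: [-0.0, 0.677, 0.736, -0.0]
wrist_force: [0.1, -0.3, -0.5]
finger_gap: 0.0848
grip_force: 0.0
```

Run:
```python
from h import *
o=env.read_camera('wrist'); cv2.imwrite('pics/w4.png',o[0][:,:,::-1])
rel(*CAP['yellow'],.142)
for n in('wrist','side'):
    if n=='side':o=env.read_camera(n)
    m=measure(*o,env.get_calibration(n)); print([(k,np.round(m[k],4)) for k in m if k[0]=='cap'])
```

```text
t 11.35 tcp [0.6509 0.0785 0.1404] gap 0.0854 F [-0.5  0.3  0.6]
turn [-0.08 -0.01  0.  ] shift [  8.37 -19.87  -0.13]
[(('cap', 'red'), array([6.505e-01, 7.730e-02, 1.900e-02, 9.990e-02, 2.597e+03]))]
[(('cap', 'red'), array([6.511e-01, 7.700e-02, 1.970e-02, 9.990e-02, 2.170e+02])), (('cap', 'yellow'), array([4.451e-01, 1.451e-01, 1.950e-02, 1.019e-01, 2.850e+02])), (('cap', 'green'), array([4.580e-01, 2.000e-03, 1.910e-02, 1.018e-01, 1.950e+02])), (('cap', 'blue'), array([4.527e-01, 7.390e-02, 1.960e-02, 1.018e-01, 2.370e+02]))]
```

View pics/w4.png

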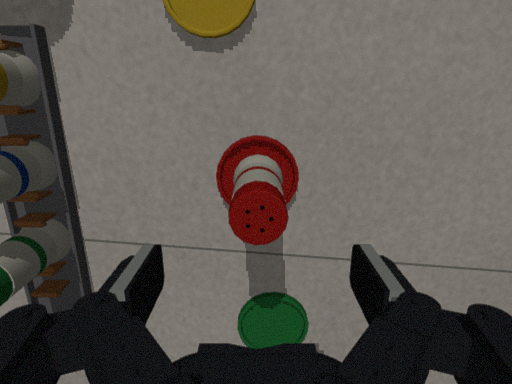

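Red stands centred on its coaster, with its cap at (258,213) and its top at 0.100 m. Yellow is next.

Request:
carry_out(steps=[[[0,0,0],[0.6,-1.5,0],0],[[0,0,0],[2,-4.5,0],0],[[0,0,0],[3.7,-8.5,0],0],[[0,0,0],[5.4,-12.5,0],0],[[0,0,0],[7,-16.5,0],0],[[0,0,0],[8,-19,0],0],[[0,0,0],[8.4,-19.9,-0.1],0],[[0,0,0],[8.4,-19.9,-0.1],0]])

```text
clock: 12.4
tcp_pos: [0.4465, 0.1458, 0.1424]
orientation: [0.0, 0.677, 0.736, 0.0]
wrist_force: [0.4, -0.7, 0.0]
finger_gap: 0.0855
grip_force: 0.0
```

Request:
carry_out(steps=[[[0,0,0],[0,0,0],0],[[0,0,0],[0,0,0],0],[[0,0,0],[0,0,0],0],[[0,0,0],[0,0,0],0],[[0,0,0],[0,0,0],0],[[0,0,0],[0,0,0],0],[[0,0,0],[0,0,0],0],[[0,0,0],[0,0,0],0]])

```text
clock: 13.4
tcp_pos: [0.4462, 0.1458, 0.1424]
orientation: [0.0, 0.677, 0.736, 0.0]
wrist_force: [1.7, -0.3, -0.5]
finger_gap: 0.0854
grip_force: 0.0
```

Run:
```python
from h import *
o=env.read_camera('wrist'); cv2.imwrite('pics/w5.png',o[0][:,:,::-1])
rel(*CAP['yellow'],.0435)
m=measure(*o,env.get_calibration('wrist')); print([(k,np.round(m[k],4)) for k in m])
```

```text
t 13.45 tcp [0.4462 0.1458 0.1423] gap 0.0853 F [ 0.1 -0.7  1. ]
turn [0.01 0.   0.  ] shift [-0.02 -0.03  9.88]
[(('coaster', 'red'), array([6.486e-01, 7.880e-02, 3.920e-02, 2.101e+03])), (('cap', 'red'), array([6.337e-01, 8.520e-02, 5.100e-03, 9.070e-02, 9.300e+01])), (('coaster', 'yellow'), array([5.994e-01, 2.259e-01, 3.840e-02, 6.569e+03])), (('cap', 'yellow'), array([4.445e-01, 1.451e-01, 1.900e-02, 1.023e-01, 2.652e+03])), (('coaster', 'green'), array([ 6.69e-01, -6.82e-02,  1.91e-02,  3.22e+02])), (('cap', 'blue'), array([4.512e-01, 7.340e-02, 1.950e-02, 1.023e-01, 2.066e+03]))]
```

View pics/w5.png

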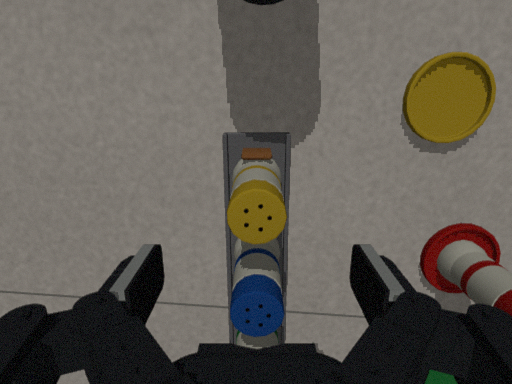

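The yellow cap is centred at (257,212) and the mug is well clear. I'll descend, grip and pull.

Request:
carry_out(steps=[[[0,0,0],[0,0,1],0],[[0,0,0],[0,0,3],0],[[0,0,0],[0,0,5],0],[[0,0,0],[0,0,7],0],[[0,0,0],[0,0,8.5],0],[[0,0,0],[0,0,9.5],0],[[0,0,0],[0,0,9.9],0],[[0,0,0],[0,0,9.9],0]])

```text
clock: 14.45
tcp_pos: [0.4463, 0.1458, 0.0433]
orientation: [-0.0, 0.677, 0.736, -0.0]
wrist_force: [0.1, -0.2, 0.5]
finger_gap: 0.0852
grip_force: 0.0
```

Request:
carry_out(steps=[[[0,0,0],[0,0,0],80],[[0,0,0],[0,0,0],160],[[0,0,0],[0,0,0],200],[[0,0,0],[0,0,0],220],[[0,0,0],[0,0,0],230],[[0,0,0],[0,0,0],230],[[0,0,0],[0,0,0],230],[[0,0,0],[0,0,0],230]], force=60)

```text
clock: 15.45
tcp_pos: [0.4465, 0.1458, 0.0439]
orientation: [0.0, 0.677, 0.736, 0.0]
wrist_force: [-2.0, 0.9, 5.3]
finger_gap: 0.0369
grip_force: 59.6
```

Request:
carry_out(steps=[[[0,0,0],[0,0,-0.3],230],[[0,0,0],[0,0,-0.7],230],[[0,0,0],[0,0,-1.2],230],[[0,0,0],[0,0,-1.7],230],[[0,0,0],[0,0,-2.2],230],[[0,0,0],[0,0,-2.7],230],[[0,0,0],[0,0,-3.3],230],[[0,0,0],[0,0,-4],230]])

```text
clock: 16.45
tcp_pos: [0.4464, 0.1458, 0.0839]
orientation: [0.0, 0.677, 0.736, 0.0]
wrist_force: [-0.1, 0.1, -1.2]
finger_gap: 0.0366
grip_force: 60.9
```

Request:
carry_out(steps=[[[0,0,0],[0,0,-1],230],[[0,0,0],[0,0,-2.5],230],[[0,0,0],[0,0,-4],230],[[0,0,0],[0,0,-5.5],230],[[0,0,0],[0,0,-6.5],230],[[0,0,0],[0,0,-7],230],[[0,0,0],[0,0,-7],230],[[0,0,0],[0,0,-7],230]])

```text
clock: 17.45
tcp_pos: [0.4459, 0.1457, 0.1528]
orientation: [-0.0, 0.677, 0.736, -0.0]
wrist_force: [-0.4, -0.6, -0.9]
finger_gap: 0.0365
grip_force: 60.9
```

Run:
```python
from h import *
rel(*COA['yellow'],.153)
o=env.read_camera('side');c=env.get_calibration('side');W=world(o[1],c)
Q=W[mask(o[0],'yellow')&(W[...,2]>.13)&(W[...,2]<.25)];print(len(Q),Q.min(0),Q.max(0))
```

```text
t 17.45 tcp [0.4459 0.1457 0.1528] gap 0.0365 F [-0.4 -0.6 -0.9]
turn [-0.05  0.01 -0.  ] shift [ 6.72 16.17 -0.03]
413 [0.42615969 0.14174711 0.14778387] [0.46314169 0.16459135 0.2323869 ]
```

Request:
carry_out(steps=[[[0,0,0],[0.5,1.3,0],230],[[0,0,0],[1.5,3.8,0],230],[[0,0,0],[2.9,7,0],230],[[0,0,0],[4.2,10.2,0],230],[[0,0,0],[5.5,13.2,0],230],[[0,0,0],[6.3,15.2,0],230],[[0,0,0],[6.7,16,0],230],[[0,0,0],[6.7,16.2,0],230]])

```text
clock: 18.5
tcp_pos: [0.6022, 0.2262, 0.1526]
orientation: [-0.0, 0.677, 0.736, -0.0]
wrist_force: [-0.0, -0.6, -0.5]
finger_gap: 0.0372
grip_force: 60.9
```

Request:
carry_out(steps=[[[0,0,0],[0,0,0],230],[[0,0,0],[0,0,1.5],230],[[0,0,0],[0,0,3.5],230],[[0,0,0],[0,0,5.5],230],[[0,0,0],[0,0,7.5],230],[[0,0,0],[0,0,8.7],230],[[0,0,0],[0,0,9],230],[[0,0,0],[0,0,9],230]])

```text
clock: 19.5
tcp_pos: [0.6022, 0.2259, 0.0636]
orientation: [0.0, 0.677, 0.736, 0.0]
wrist_force: [-1.1, 0.0, -0.4]
finger_gap: 0.0367
grip_force: 60.9
```

Run:
```python
from h import *
o=env.read_camera('side'); cv2.imwrite('pics/s6.png',cv2.resize(o[0][150:350,100:300,::-1],None,fx=2,fy=2))
rel(*COA['yellow'],.0425)
```

```text
t 19.55 tcp [0.6026 0.226  0.064 ] gap 0.0368 F [-0.3 -0.9 -1.2]
turn [ 0.07 -0.01 -0.  ] shift [ 0.01 -0.11  2.15]
```

View pics/s6.png

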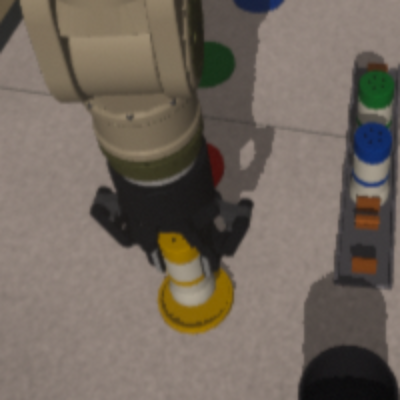

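Yellow is upright above its coaster at (197,300). I'll lower it, check for contact, then open.

Request:
carry_out(steps=[[[0,0,0],[0,0,0.5],230],[[0,0,0],[0,0,1],230],[[0,0,0],[0,0,1.4],230],[[0,0,0],[0,0,1.7],230],[[0,0,0],[0,0,1.9],230],[[0,0,0],[0,0,2],230],[[0,0,0],[0,0,2.05],230],[[0,0,0],[0,0,2.1],230]])

```text
clock: 20.55
tcp_pos: [0.6022, 0.2259, 0.0424]
orientation: [0.0, 0.677, 0.736, 0.0]
wrist_force: [0.1, -0.6, -1.0]
finger_gap: 0.037
grip_force: 60.9
```

Request:
carry_out(steps=[[[0,0,0],[0,0,0.03],230],[[0,0,0],[0,0,0.06],230],[[0,0,0],[0,0,0.1],230],[[0,0,0],[0,0,0.1],230],[[0,0,0],[0,0,0.1],230],[[0,0,0],[0,0,0.1],230],[[0,0,0],[0,0,0.1],230],[[0,0,0],[0,0,0.1],230]])

```text
clock: 21.55
tcp_pos: [0.6022, 0.2259, 0.0419]
orientation: [0.0, 0.677, 0.736, 0.0]
wrist_force: [-2.8, -0.7, 5.0]
finger_gap: 0.0368
grip_force: 61.3
```

Request:
carry_out(steps=[[[0,0,0],[0,0,0],120],[[0,0,0],[0,0,0],60],[[0,0,0],[0,0,0],0],[[0,0,0],[0,0,0],0],[[0,0,0],[0,0,0],0],[[0,0,0],[0,0,0],0],[[0,0,0],[0,0,0],0],[[0,0,0],[0,0,0],0]])

```text
clock: 22.55
tcp_pos: [0.6022, 0.2259, 0.0413]
orientation: [0.0, 0.677, 0.736, 0.0]
wrist_force: [0.5, -0.5, 0.3]
finger_gap: 0.0853
grip_force: 0.0
```

Request:
carry_out(steps=[[[0,0,0],[0,0,-1],0],[[0,0,0],[0,0,-2.5],0],[[0,0,0],[0,0,-4.5],0],[[0,0,0],[0,0,-6.5],0],[[0,0,0],[0,0,-8.5],0],[[0,0,0],[0,0,-10],0],[[0,0,0],[0,0,-10],0],[[0,0,0],[0,0,-10],0]])

```text
clock: 23.55
tcp_pos: [0.6018, 0.2258, 0.1409]
orientation: [-0.0, 0.677, 0.736, -0.0]
wrist_force: [-0.2, -0.2, -0.1]
finger_gap: 0.0857
grip_force: 0.0
```

Run:
```python
from h import *
rel(*CAP['green'],.142)
for n in('wrist','scene'):
    o=env.read_camera(n)
    m=measure(*o,env.get_calibration(n)); print([(k,np.round(m[k],4)) for k in m if k[0]=='cap'])
```

```text
t 23.55 tcp [0.6018 0.2258 0.1409] gap 0.0857 F [-0.2 -0.2 -0.1]
turn [-0.03  0.01  0.  ] shift [-21.08 -16.22  -0.1 ]
[(('cap', 'yellow'), array([6.004e-01, 2.251e-01, 1.910e-02, 9.990e-02, 2.628e+03])), (('cap', 'blue'), array([4.665e-01, 8.180e-02, 3.100e-03, 1.010e-01, 5.400e+01]))]
[(('cap', 'red'), array([6.525e-01, 7.800e-02, 1.910e-02, 9.970e-02, 1.740e+02])), (('cap', 'yellow'), array([ 4.395e-01, -3.263e-01,  3.000e-02,  1.007e-01,  1.890e+02])), (('cap', 'green'), array([4.584e-01, 3.000e-03, 1.930e-02, 1.019e-01, 1.140e+02])), (('cap', 'blue'), array([4.524e-01, 7.410e-02, 1.990e-02, 1.020e-01, 1.360e+02]))]
```

Request:
carry_out(steps=[[[0,0,0],[-1.6,-1.2,0],0],[[0,0,0],[-5,-3.8,0],0],[[0,0,0],[-9.5,-7.2,0],0],[[0,0,0],[-14,-10.6,0],0],[[0,0,0],[-17.8,-13.6,0],0],[[0,0,0],[-20.2,-15.5,0],0],[[0,0,0],[-21.1,-16.2,-0.1],0],[[0,0,0],[-21.1,-16.2,-0.1],0]])

```text
clock: 24.65
tcp_pos: [0.4582, 0.0021, 0.1422]
orientation: [-0.0, 0.678, 0.735, 0.0]
wrist_force: [-0.0, 0.8, 0.3]
finger_gap: 0.0854
grip_force: 0.0
```

Run:
```python
from h import *
o=env.read_camera('wrist')
rel(*CAP['green'],.0435)
m=measure(*o,env.get_calibration('wrist')); print(m['cap','green'])
c=cv2.moments((mask(o[0],'green')[150:280,180:330]).astype(np.uint8)); print(180+c['m10']/c['m00'],150+c['m01']/c['m00'])
```

```text
t 24.7 tcp [0.4587 0.0025 0.1423] gap 0.0852 F [ 0.3 -0.6 -0.7]
turn [ 0.03 -0.02 -0.01] shift [-0.01 -0.1   9.88]
(0.45744240283966064, 0.002119016833603382, 0.018977157771587372, np.float64(0.10234216163623186), 2607)
256.7234262125903 211.76195390436877
```

Green is centred at (257,212), the same as the earlier grasps.

Request:
carry_out(steps=[[[0,0,0],[0,0,1],0],[[0,0,0],[0,0,3],0],[[0,0,0],[0,0,5],0],[[0,0,0],[0,0,7],0],[[0,0,0],[0,0,8.5],0],[[0,0,0],[0,0,9.5],0],[[0,0,0],[0,0,9.9],0],[[0,0,0],[0,0,9.9],0]])

```text
clock: 25.7
tcp_pos: [0.4582, 0.0024, 0.0432]
orientation: [-0.0, 0.677, 0.736, -0.0]
wrist_force: [0.9, 0.8, 0.5]
finger_gap: 0.0851
grip_force: 0.0
```

Request:
carry_out(steps=[[[0,0,0],[0,0,0],80],[[0,0,0],[0,0,0],160],[[0,0,0],[0,0,0],200],[[0,0,0],[0,0,0],220],[[0,0,0],[0,0,0],230],[[0,0,0],[0,0,0],230],[[0,0,0],[0,0,0],230],[[0,0,0],[0,0,0],230]], force=60)

```text
clock: 26.7
tcp_pos: [0.4586, 0.0021, 0.0439]
orientation: [0.001, 0.677, 0.736, 0.0]
wrist_force: [-1.1, 0.4, 5.5]
finger_gap: 0.0371
grip_force: 59.8
```

Request:
carry_out(steps=[[[0,0,0],[0,0,-0.3],230],[[0,0,0],[0,0,-0.7],230],[[0,0,0],[0,0,-1.2],230],[[0,0,0],[0,0,-1.7],230],[[0,0,0],[0,0,-2.2],230],[[0,0,0],[0,0,-2.7],230],[[0,0,0],[0,0,-3.3],230],[[0,0,0],[0,0,-4],230]])

```text
clock: 27.7
tcp_pos: [0.4583, 0.0022, 0.0839]
orientation: [0.0, 0.677, 0.736, 0.0]
wrist_force: [-1.7, 0.6, -1.1]
finger_gap: 0.0365
grip_force: 61.1
```

Request:
carry_out(steps=[[[0,0,0],[0,0,-1],230],[[0,0,0],[0,0,-2.5],230],[[0,0,0],[0,0,-4],230],[[0,0,0],[0,0,-5.5],230],[[0,0,0],[0,0,-6.5],230],[[0,0,0],[0,0,-7],230],[[0,0,0],[0,0,-7],230],[[0,0,0],[0,0,-7],230]])

```text
clock: 28.7
tcp_pos: [0.4578, 0.0023, 0.1528]
orientation: [-0.0, 0.677, 0.736, -0.0]
wrist_force: [-0.6, 0.4, -1.4]
finger_gap: 0.0366
grip_force: 61.1
```

Run:
```python
from h import *
rel(*COA['green'],.153)
```

```text
t 28.7 tcp [0.4578 0.0023 0.1528] gap 0.0366 F [-0.6  0.4 -1.4]
turn [-0.05 -0.01 -0.  ] shift [-9.92 21.47 -0.04]
```

Request:
carry_out(steps=[[[0,0,0],[-0.8,1.6,0],230],[[0,0,0],[-2.3,5,0],230],[[0,0,0],[-4.3,9.3,0],230],[[0,0,0],[-6.3,13.6,0],230],[[0,0,0],[-8.2,17.6,0],230],[[0,0,0],[-9.4,20.2,0],230],[[0,0,0],[-9.9,21.3,0],230],[[0,0,0],[-9.9,21.5,0],230]])

```text
clock: 29.7
tcp_pos: [0.6818, -0.0795, 0.1518]
orientation: [-0.0, 0.677, 0.736, -0.0]
wrist_force: [0.1, -0.8, -0.5]
finger_gap: 0.0369
grip_force: 61.1
```

Request:
carry_out(steps=[[[0,0,0],[0,0,0],230],[[0,0,0],[0,0,1.5],230],[[0,0,0],[0,0,3.5],230],[[0,0,0],[0,0,5.5],230],[[0,0,0],[0,0,7.5],230],[[0,0,0],[0,0,8.7],230],[[0,0,0],[0,0,9],230],[[0,0,0],[0,0,9],230]])

```text
clock: 30.7
tcp_pos: [0.6807, -0.0786, 0.0636]
orientation: [0.0, 0.677, 0.736, 0.0]
wrist_force: [-1.0, -0.8, -2.3]
finger_gap: 0.0365
grip_force: 61.1
```

Run:
```python
from h import *
o=env.read_camera('side'); cv2.imwrite('pics/s7.png',cv2.resize(o[0][110:260,130:330,::-1],None,fx=2,fy=2))
rel(*COA['green'],.0425)
```

```text
t 30.75 tcp [ 0.6811 -0.0787  0.0641] gap 0.0364 F [-0.9  0.  -1. ]
turn [0.07 0.02 0.  ] shift [-0.   -0.11  2.16]
```

View pics/s7.png

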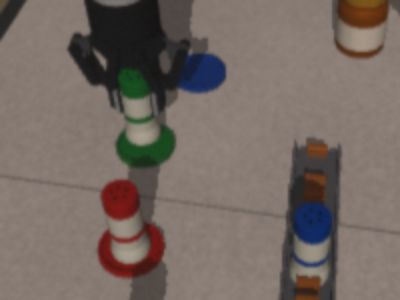

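Green is upright over its coaster at (146,140), and red stands well at (130,235).

Request:
carry_out(steps=[[[0,0,0],[0,0,0.5],230],[[0,0,0],[0,0,1],230],[[0,0,0],[0,0,1.4],230],[[0,0,0],[0,0,1.7],230],[[0,0,0],[0,0,1.9],230],[[0,0,0],[0,0,2],230],[[0,0,0],[0,0,2.05],230],[[0,0,0],[0,0,2.1],230]])

```text
clock: 31.75
tcp_pos: [0.6807, -0.0786, 0.0424]
orientation: [0.0, 0.677, 0.736, 0.0]
wrist_force: [0.4, 0.3, -0.9]
finger_gap: 0.0369
grip_force: 61.1
```

Request:
carry_out(steps=[[[0,0,0],[0,0,0.03],230],[[0,0,0],[0,0,0.06],230],[[0,0,0],[0,0,0.1],230],[[0,0,0],[0,0,0.1],230],[[0,0,0],[0,0,0.1],230],[[0,0,0],[0,0,0.1],230],[[0,0,0],[0,0,0.1],230],[[0,0,0],[0,0,0.1],230]])

```text
clock: 32.75
tcp_pos: [0.6807, -0.0786, 0.042]
orientation: [0.0, 0.677, 0.736, 0.0]
wrist_force: [-2.7, 0.3, 5.6]
finger_gap: 0.0368
grip_force: 61.6
```

Request:
carry_out(steps=[[[0,0,0],[0,0,0],120],[[0,0,0],[0,0,0],60],[[0,0,0],[0,0,0],0],[[0,0,0],[0,0,0],0],[[0,0,0],[0,0,0],0],[[0,0,0],[0,0,0],0],[[0,0,0],[0,0,0],0],[[0,0,0],[0,0,0],0]])

```text
clock: 33.75
tcp_pos: [0.6807, -0.0786, 0.0413]
orientation: [0.0, 0.677, 0.736, 0.0]
wrist_force: [0.3, 0.9, 0.8]
finger_gap: 0.0857
grip_force: 0.0
```

Request:
carry_out(steps=[[[0,0,0],[0,0,-1],0],[[0,0,0],[0,0,-2.5],0],[[0,0,0],[0,0,-4.5],0],[[0,0,0],[0,0,-6.5],0],[[0,0,0],[0,0,-8.5],0],[[0,0,0],[0,0,-10],0],[[0,0,0],[0,0,-10],0],[[0,0,0],[0,0,-10],0]])

```text
clock: 34.75
tcp_pos: [0.6803, -0.0785, 0.1408]
orientation: [-0.0, 0.677, 0.736, -0.0]
wrist_force: [-0.3, -0.3, -0.3]
finger_gap: 0.0859
grip_force: 0.0
```

Run:
```python
from h import *
rel(.4521,.074,.142)
for n in('wrist','side'):
    o=env.read_camera(n)
    m=measure(*o,env.get_calibration(n)); print([(k,np.round(m[k],4)) for k in m if k[0]=='cap'])
```

```text
t 34.75 tcp [ 0.6803 -0.0785  0.1408] gap 0.0859 F [-0.3 -0.3 -0.3]
turn [-0.04 -0.01  0.  ] shift [ 17.09 -21.48  -0.1 ]
[(('cap', 'green'), array([ 6.789e-01, -7.910e-02,  1.890e-02,  9.980e-02,  2.557e+03]))]
[(('cap', 'red'), array([6.513e-01, 7.730e-02, 1.960e-02, 1.000e-01, 2.170e+02])), (('cap', 'yellow'), array([6.013e-01, 2.257e-01, 1.890e-02, 1.000e-01, 3.230e+02])), (('cap', 'green'), array([ 6.80e-01, -7.76e-02,  1.91e-02,  1.00e-01,  1.41e+02])), (('cap', 'blue'), array([4.517e-01, 7.420e-02, 1.950e-02, 1.019e-01, 2.390e+02]))]
```

Green is placed. Blue is the last one.

Request:
carry_out(steps=[[[0,0,0],[1.3,-1.6,0],0],[[0,0,0],[4,-5,0],0],[[0,0,0],[7.5,-9.4,0],0],[[0,0,0],[11,-13.8,0],0],[[0,0,0],[14.3,-17.9,0],0],[[0,0,0],[16.3,-20.5,0],0],[[0,0,0],[17.1,-21.5,-0.1],0],[[0,0,0],[17.1,-21.5,-0.1],0]])

```text
clock: 35.85
tcp_pos: [0.4525, 0.0741, 0.1424]
orientation: [0.0, 0.677, 0.736, 0.0]
wrist_force: [0.8, 0.8, -0.2]
finger_gap: 0.0852
grip_force: 0.0
```

Run:
```python
from h import *
o=env.read_camera('wrist')
rel(.4521,.074,.0435)
m=measure(*o,env.get_calibration('wrist')); print(m['cap','blue'])
c=cv2.moments((mask(o[0],'blue')[150:280,180:330]).astype(np.uint8)); print(180+c['m10']/c['m00'],150+c['m01']/c['m00'])
```

```text
t 35.9 tcp [0.4533 0.0737 0.1425] gap 0.0858 F [ 0.8 -0.4  0.5]
turn [0.07 0.02 0.  ] shift [ 0.04 -0.13  9.9 ]
(0.451805979013443, 0.0730949342250824, 0.01895711198449135, np.float64(0.10240847702419978), 2627)
256.0675720437231 211.07717787346803
```

Request:
carry_out(steps=[[[0,0,0],[0,0,1],0],[[0,0,0],[0,0,3],0],[[0,0,0],[0,0,5],0],[[0,0,0],[0,0,7],0],[[0,0,0],[0,0,8.5],0],[[0,0,0],[0,0,9.5],0],[[0,0,0],[0,0,9.9],0],[[0,0,0],[0,0,9.9],0]])

```text
clock: 36.9
tcp_pos: [0.4524, 0.0738, 0.0431]
orientation: [-0.0, 0.677, 0.736, -0.0]
wrist_force: [-0.9, -1.5, -0.6]
finger_gap: 0.0855
grip_force: 0.0
```

Request:
carry_out(steps=[[[0,0,0],[0,0,0],80],[[0,0,0],[0,0,0],160],[[0,0,0],[0,0,0],200],[[0,0,0],[0,0,0],220],[[0,0,0],[0,0,0],230],[[0,0,0],[0,0,0],230],[[0,0,0],[0,0,0],230],[[0,0,0],[0,0,0],230]], force=60)

```text
clock: 37.9
tcp_pos: [0.4525, 0.074, 0.0439]
orientation: [0.0, 0.677, 0.736, 0.0]
wrist_force: [-0.8, 0.2, 5.4]
finger_gap: 0.0369
grip_force: 59.6
```

Request:
carry_out(steps=[[[0,0,0],[0,0,-0.3],230],[[0,0,0],[0,0,-0.7],230],[[0,0,0],[0,0,-1.2],230],[[0,0,0],[0,0,-1.7],230],[[0,0,0],[0,0,-2.2],230],[[0,0,0],[0,0,-2.7],230],[[0,0,0],[0,0,-3.3],230],[[0,0,0],[0,0,-4],230]])

```text
clock: 38.9
tcp_pos: [0.4523, 0.074, 0.0839]
orientation: [0.0, 0.677, 0.736, 0.0]
wrist_force: [-0.3, 0.4, -0.2]
finger_gap: 0.0368
grip_force: 61.0
```

Request:
carry_out(steps=[[[0,0,0],[0,0,-1],230],[[0,0,0],[0,0,-2.5],230],[[0,0,0],[0,0,-4],230],[[0,0,0],[0,0,-5.5],230],[[0,0,0],[0,0,-6.5],230],[[0,0,0],[0,0,-7],230],[[0,0,0],[0,0,-7],230],[[0,0,0],[0,0,-7],230]])

```text
clock: 39.9
tcp_pos: [0.4519, 0.074, 0.1528]
orientation: [-0.0, 0.677, 0.736, -0.0]
wrist_force: [0.0, -0.2, -0.6]
finger_gap: 0.0367
grip_force: 61.0
```

Run:
```python
from h import *
rel(*COA['blue'],.153)
```

```text
t 39.9 tcp [0.4519 0.074  0.1528] gap 0.0367 F [ 0.  -0.2 -0.6]
turn [-0.05 -0.   -0.  ] shift [-3.111e+01  1.680e+01 -3.000e-02]
```

Request:
carry_out(steps=[[[0,0,0],[-1,0.5,0],230],[[0,0,0],[-3.5,1.9,0],230],[[0,0,0],[-7,3.8,0],230],[[0,0,0],[-11,5.9,0],230],[[0,0,0],[-15,8.1,0],230],[[0,0,0],[-19,10.3,0],230],[[0,0,0],[-22,11.9,0],230],[[0,0,0],[-24,13,0],230]])

```text
clock: 40.9
tcp_pos: [0.6023, -0.157, 0.1524]
orientation: [-0.0, 0.678, 0.735, -0.0]
wrist_force: [-0.6, 0.7, -1.3]
finger_gap: 0.0369
grip_force: 61.0
```

Request:
carry_out(steps=[[[0,0,0],[-2,1.1,0],230],[[0,0,0],[-4,2.2,0],230],[[0,0,0],[-6,3.2,0],230],[[0,0,0],[-6.9,3.7,0],230],[[0,0,0],[-7.1,3.8,0],230],[[0,0,0],[-7.1,3.8,0],230],[[0,0,0],[-7.1,3.8,0],230],[[0,0,0],[-7.1,3.8,0],230]])

```text
clock: 41.9
tcp_pos: [0.6453, -0.2214, 0.1536]
orientation: [0.0, 0.677, 0.736, 0.0]
wrist_force: [-0.7, 0.8, -2.0]
finger_gap: 0.0369
grip_force: 61.0
```

Request:
carry_out(steps=[[[0,0,0],[0,0,0],230],[[0,0,0],[0,0,1.5],230],[[0,0,0],[0,0,3.5],230],[[0,0,0],[0,0,5.5],230],[[0,0,0],[0,0,7.5],230],[[0,0,0],[0,0,8.7],230],[[0,0,0],[0,0,9],230],[[0,0,0],[0,0,9],230]])

```text
clock: 42.9
tcp_pos: [0.6455, -0.2221, 0.0635]
orientation: [0.0, 0.677, 0.736, 0.0]
wrist_force: [0.2, 0.9, -1.3]
finger_gap: 0.0368
grip_force: 61.0
```

Run:
```python
from h import *
o=env.read_camera('scene'); cv2.imwrite('pics/s8.png',cv2.resize(o[0][80:280,100:400,::-1],None,fx=2,fy=2))
rel(*COA['blue'],.0425)
```

```text
t 42.95 tcp [ 0.6459 -0.2222  0.064 ] gap 0.0366 F [ 1.2 -0.7 -2.1]
turn [0.06 0.04 0.  ] shift [ 0.01 -0.09  2.15]
```

View pics/s8.png

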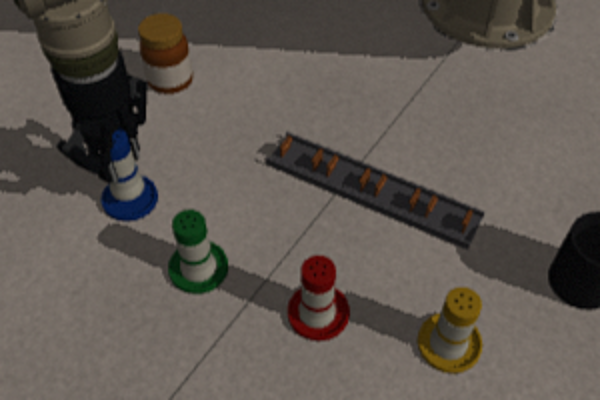

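The blue shaker is over its coaster at (129,195). Green (198,262), red (318,305) and yellow (452,340) stand upright, and the strip is empty.

Request:
carry_out(steps=[[[0,0,0],[0,0,0.5],230],[[0,0,0],[0,0,1],230],[[0,0,0],[0,0,1.4],230],[[0,0,0],[0,0,1.7],230],[[0,0,0],[0,0,1.9],230],[[0,0,0],[0,0,2],230],[[0,0,0],[0,0,2.05],230],[[0,0,0],[0,0,2.1],230]])

```text
clock: 43.95
tcp_pos: [0.6455, -0.2221, 0.0425]
orientation: [0.0, 0.677, 0.736, 0.0]
wrist_force: [1.3, -0.0, -1.4]
finger_gap: 0.0369
grip_force: 61.0
```

Request:
carry_out(steps=[[[0,0,0],[0,0,0.03],230],[[0,0,0],[0,0,0.06],230],[[0,0,0],[0,0,0.1],230],[[0,0,0],[0,0,0.1],230],[[0,0,0],[0,0,0.1],230],[[0,0,0],[0,0,0.1],230],[[0,0,0],[0,0,0.1],230],[[0,0,0],[0,0,0.1],230]])

```text
clock: 44.95
tcp_pos: [0.6455, -0.2221, 0.042]
orientation: [0.0, 0.677, 0.736, 0.0]
wrist_force: [-2.6, 0.8, 5.8]
finger_gap: 0.0367
grip_force: 61.3
```

Request:
carry_out(steps=[[[0,0,0],[0,0,0],120],[[0,0,0],[0,0,0],60],[[0,0,0],[0,0,0],0],[[0,0,0],[0,0,0],0],[[0,0,0],[0,0,0],0],[[0,0,0],[0,0,0],0],[[0,0,0],[0,0,0],0],[[0,0,0],[0,0,0],0]])

```text
clock: 45.95
tcp_pos: [0.6454, -0.222, 0.0414]
orientation: [0.0, 0.677, 0.736, 0.0]
wrist_force: [0.1, -0.2, -0.1]
finger_gap: 0.0852
grip_force: 0.0
```

Request:
carry_out(steps=[[[0,0,0],[0,0,-1],0],[[0,0,0],[0,0,-2.5],0],[[0,0,0],[0,0,-4.5],0],[[0,0,0],[0,0,-6.5],0],[[0,0,0],[0,0,-8.5],0],[[0,0,0],[0,0,-10.5],0],[[0,0,0],[0,0,-12],0],[[0,0,0],[0,0,-12],0]])

```text
clock: 46.95
tcp_pos: [0.6464, -0.2225, 0.1636]
orientation: [0.002, 0.677, 0.736, 0.001]
wrist_force: [1.0, 0.1, -0.2]
finger_gap: 0.0856
grip_force: 0.0
```

Run:
```python
from h import *
for n in('wrist','scene'):
    o=env.read_camera(n)
    m=measure(*o,env.get_calibration(n)); print([(k,np.round(m[k],4)) for k in m if k[0]=='cap'])
cv2.imwrite('pics/s9.png',o[0][:,:,::-1])
```

```text
[(('cap', 'yellow'), array([ 4.561e-01, -3.186e-01,  1.210e-02,  9.990e-02,  2.800e+02])), (('cap', 'green'), array([ 6.795e-01, -9.510e-02,  8.600e-03,  9.900e-02,  1.040e+02])), (('cap', 'blue'), array([ 6.429e-01, -2.224e-01,  1.880e-02,  9.900e-02,  2.119e+03]))]
[(('cap', 'red'), array([6.526e-01, 7.750e-02, 1.900e-02, 9.990e-02, 2.010e+02])), (('cap', 'yellow'), array([6.023e-01, 2.250e-01, 1.940e-02, 1.000e-01, 2.250e+02])), (('cap', 'green'), array([ 6.814e-01, -7.790e-02,  1.940e-02,  9.960e-02,  1.490e+02])), (('cap', 'blue'), array([ 6.468e-01, -2.219e-01,  1.930e-02,  9.980e-02,  1.360e+02]))]
```

View pics/s9.png

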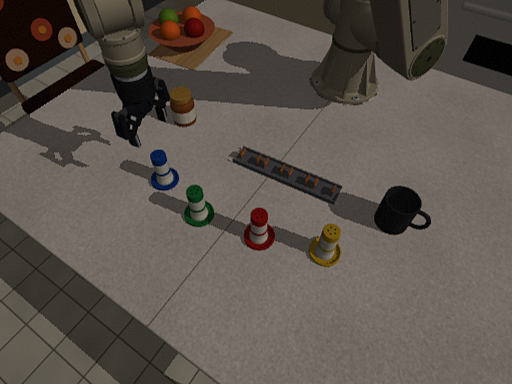

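All four shakers stand upright on their matching coasters: blue (164,170), green (197,207), red (259,230) and yellow (327,245). The mug (400,210) and jar (183,107) haven't been touched, and the gripper is clear.

```bash
python3 -c "
from workcell import env
print(env.hand_in())"
```

```text
the job is handed in; nothing more can be done
None
```

All four shakers are standing upright on their matching coasters and released, the mug and honey jar are untouched, and the job was handed in after about 47 s of robot time.

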